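Lift the round swarf bucket off its fork rack

TASK

Two small steel swarf buckets hang by their side pins in the open forks of the bench rack. Lift the round bucket straight up out of its forks without letting it swing or tip, and set it down gently so that it stands upright and flat inside the low tray. Leave the square bucket hanging where it is.

Things in the scene. Friction and masses are not known exactly. Their poses are not given: they have to be found in the camera images.
- round_bucket: Loose round steel bucket, 0.3-0.55 kg, 80 mm wide, 75 deep. Origin: centre of underside, z up, y along the pivot pins (dia 10, axis 60 up, tips at y +-66; it swings on them). Rigid handle: uprights at y +-42 and over the mouth's centre a flat-sided bar, 12 mm thick in x, 88 long in y, 100 to 120 above the underside (25 free below it). Hangs with underside 40 above the bench.
- square_bucket: Square bucket that stays hanging in the rack's other bay (which bay is which varies). Same steel, depth, pins, handle, height and origin as the round one, but an 80 x 80 mm square outline. Handle top 160 mm above the bench.
- rack: Blue fork rack, fixed. Base 150 (x) x 290 (y) x 8 mm; origin centre of underside, z up. Bays at y +-75, each between two plates 120 high, 60 wide in x, 6 thick, 55 either side of bay centre; top-open slots 16 wide, seat 95 up at x=0 hold the pins. Buckets' y lies along rack y. Pins leave the slots when lifted 25 mm; underside clears plates at 80, the other bucket's handle at 120.
- tray: Low dark steel tray, empty, fixed to the bench left or right of the rack: 200 x 200 mm outside, 22 high, walls and floor 4 thick. Origin: centre of its underside, z up; inner floor 4 mm above the bench.

How it is judged:
On the way:
1. the round bucket, held by the fingers, is lifted clear of its forks, upright (within 15 degrees) and free of the rack (height (world z) of round_bucket above 0.085 m and angle between round_bucket's own z axis and vertical below 0.26 rad and contact force between round_bucket and rack below 0.1 N and contact force between the fingers and round_bucket above 0.5 N), for 0.2 s.
At the end, for the whole second after the job is handed in: The round bucket stands at rest and upright (within 6 degrees) on the tray's floor, wholly inside the tray's walls; the square bucket still hangs in its forks, within 20 mm of its start and within 15 degrees of upright (x of round_bucket in the frame of tray between -0.058 and 0.058 m and y of round_bucket in the frame of tray between -0.058 and 0.058 m and z of round_bucket in the frame of tray below 0.01 m and angle between round_bucket's own z axis and vertical below 0.1 rad and linear speed of round_bucket below 0.03 m/s and distance of square_bucket from where it was at the start of the episode below 0.02 m and angle between square_bucket's own z axis and vertical below 0.26 rad); the robot touches nothing.
It fails at once if the round bucket swings or tips more than 20 degrees from upright (angle between round_bucket's own z axis and vertical above 0.35 rad).
It fails at once if the round bucket is dropped: it moves faster than 0.5 m/s with no finger on it (linear speed of round_bucket above 0.5 m/s and contact force between the fingers and round_bucket below 0.05 N).
It fails at once if the square bucket is knocked: lifted or shifted more than 25 mm, or swung more than 25 degrees (distance of square_bucket from where it was at the start of the episode above 0.025 m or angle between square_bucket's own z axis and vertical above 0.44 rad).
It also fails if it takes over 48 s, if anything falls off the work surface, if the arm or the gripper's body presses on something with over 40 N, if the wrist force passes 120 N, or if a joint passes its speed limit or range.

ROBOT

A 6-joint arm with a two-finger parallel gripper is mounted at the origin on the work surface. World frame = base frame: x ahead of the robot, y to its left, z up, the work surface at z = 0. Lengths are in m, angles in rad, forces in N, time in s.
With the tool pointing down it reaches from about 0.3 to 0.875 m from the base axis. Payload 6.4 kg.
Tool frame: the origin (TCP) lies between the finger pads; the fingertips stand bot.tcp_to_tips ahead of it and the grasp point (between the pads) lies 2 mm behind it (bot.tcp_to_tips is the distance from the TCP to the fingertips, in m); z points along the fingers, x is the direction in which the jaws open and shut, and the axes are right-handed (so a half turn about z gives the same grasp; the last joint's range is limited). The gripper opens to 88 mm and grips with 3 to 60 N. Pads are 18 mm wide; open, the fingers measure 123 mm over their backs; the gripper's body (75 mm by 187 mm) begins 45 mm behind the grasp point.
Start: joints at [-1.495, 0.181, 1.607, -0, 1.354, -0.206], TCP at [0.16, -0.552, 0.229] pointing down, gripper open.
Joint ranges: [-2.99, 2.99], [-0.89, 2.07], [0.3, 2.58], [-1.14, 4.28], [0, 2.63], [-3.12, 3.12]. Speed limits (rad/s): [2.57, 2.57, 3.01, 3.14, 3.14, 3.14].

INTERFACE

Orientations are given as [roll, pitch, yaw] about the fixed x, y, z axes, in that order (R = Rz(yaw) Ry(pitch) Rx(roll)).
In Python, from bench import bot gives the robot as it stands. The module is installed in compiled form; this text tells all that it offers.
- The arm moves only by the tool drive_tool, never from a script. Its argument "rows" is a list of rows, each a list of 3 entries, a list of its own where there are three numbers: the shift along the tool's x, y, z in mm, then the turn, a rotation vector about the tool's x, y, z in degrees, then the opening, from 0 (shut) to 1 (fully open). A call has 1 to 10 rows; each row shifts and turns the commanded pose from where the row before left it, along the tool's axes as they then stand; what a row does not reach is not made up. A row lasts 1/10 s, in which the tool goes at most 50 mm and 8.59 degrees, less where a joint would pass 70% of its speed; a pose out of reach is approached as far as the arm can. A call with a gripper value outside its range is refused whole. The fingers move at their own pace and stop on an object; "grip_force" is the grip in N (left out, the last holds). Time passes only in rows, so rows that do not move let the fingers close. It gives the time, the measured TCP pose, the force and the opening at its end, in the units of the state.
- bot.observe(): the state, without advancing time (a new reading comes with each control period).
- bot.capture(name): name is "side" or "top"; returns a dict with "color" (384x512x3 uint8, red, green, blue), "depth" (384x512 float32, m along the optical axis (not along the pixel's ray), 0 where there is no reading), "fx", "fy", "cx", "cy" (pixels), "camera_from_world" (4x4, takes a point from world to camera coordinates). Camera axes: x right, y down, z forward; pixel columns grow to the right and rows downward; lengths in m; the calibration is good to about 2 mm. A picture is of the moment at which its call begins.
- bot.hand_in(): hands the job in, once; it reports no verdict.
The state is a dict: "time": time; "qpos": joint angles; "joint_velocities": joint speeds; "effort": joint torques, N m; "tcp_pos": TCP position; "ee_rot": TCP orientation; "force": force on the tool from outside, world axes, zero at the start; "moment": the same for the moment, N m; "finger_gap": opening from 0.0 (shut) to 1.0 (fully open).
Only numpy, scipy, OpenCV 4.12 (cv2) and the standard library are available. Lean on these libraries where they do the work, as an engineer would, in place of code of your own. Each camera call takes 0.05 s, during which the arm holds its last target.

## Working session

There is one attempt and no reset: what is moved stays moved. The work goes in short steps, Python scripts to look and compute and a tool call to move; the robot and the scene stay as the last step left them, time stands still between calls to the robot, and variables do not carry over. Pictures are saved under pics/ and viewed, and the job is handed in when it is done.

Besides the shell and the picture viewer there is one more tool, called after ">>>" in YAML: its name, and indented under it one key for each argument. drive_tool: Moves the arm, as the interface text tells. Its arguments: {"type":"object","properties":{"rows":{"type":"array"},"grip_force":{"type":"number"}},"required":["rows"]}

```bash
mkdir -p pics; python3 - <<'E'
from bench import bot
import cv2,numpy as np,pickle
for n in("side","top"):
    c=bot.capture(n); pickle.dump(c,open(n+"0.pkl","wb"))
    cv2.imwrite(f"pics/{n}0.png",c["color"][:,:,::-1])
    T=np.linalg.inv(c["camera_from_world"]);print(n,T.round(3).tolist(),c["fx"],c["cx"],c["cy"],(c["depth"]>0).mean())
s=bot.observe();print({k:np.round(v,3) for k,v in s.items()},bot.tcp_to_tips)
E
```

```text
side [[-0.998, -0.02, 0.058, 0.49], [-0.058, 0.615, -0.786, 0.663], [-0.02, -0.788, -0.615, 0.559], [0.0, 0.0, 0.0, 1.0]] 402.03295688673614 252.65561190752706 195.34564122896816 0.9957784016927084
top [[0.027, -0.975, 0.223, 0.357], [-1.0, -0.026, 0.008, -0.021], [-0.002, -0.223, -0.975, 0.955], [0.0, 0.0, 0.0, 1.0]] 495.6019501183391 259.8203090394449 191.08551641425152 0.996246337890625
{'time': np.float64(0.1), 'qpos': array([-1.495,  0.181,  1.608, -0.   ,  1.354, -0.206]), 'joint_velocities': array([-0.   ,  0.   , -0.002,  0.001, -0.001, -0.   ]), 'effort': array([ 1.0000e-03, -4.3482e+01, -3.4269e+01,  7.0000e-02,  3.4000e-02,
       -0.0000e+00]), 'tcp_pos': array([ 0.16 , -0.552,  0.228]), 'ee_rot': array([-3.141e+00,  2.000e-03, -1.289e+00]), 'force': array([-0.088,  0.349,  0.004]), 'moment': array([-0.01 , -0.002,  0.011]), 'finger_gap': np.float64(0.997)} 0.017
```

View pics/side0.png

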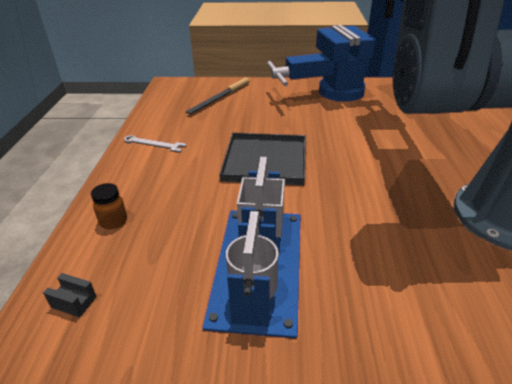

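View pics/top0.png

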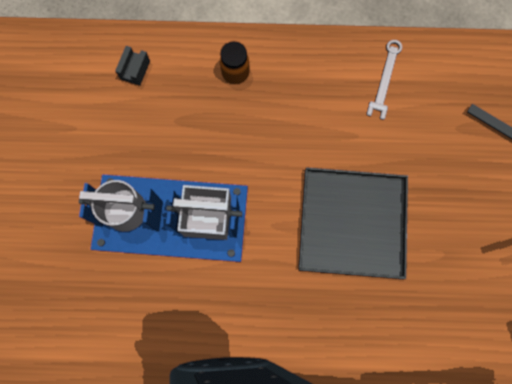

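The side view shows the round bucket nearest the camera, with its rim at about (252,255) and its handle bar at about (252,230). The square bucket is behind it at (262,190), and the tray is at (265,158). In the top view the round bucket is at (118,203), the square one at (203,208) and the tray at (354,223), so the round bucket sits in the bay far from the tray.

```bash
cat > h.py <<'E'
import numpy as np,cv2
def pts(c):
    d=c["depth"];v,u=np.mgrid[:d.shape[0],:d.shape[1]]
    P=np.stack([(u-c["cx"])/c["fx"]*d,(v-c["cy"])/c["fy"]*d,d,np.ones_like(d)],-1)
    W=P@np.linalg.inv(c["camera_from_world"]).T
    W[d<=0]=np.nan;return W[...,:3]
def ray(c,uv,z):
    T=np.linalg.inv(c["camera_from_world"]);uv=np.atleast_2d(uv).astype(float)
    d=np.c_[(uv[:,0]-c["cx"])/c["fx"],(uv[:,1]-c["cy"])/c["fy"],np.ones(len(uv))]@T[:3,:3].T
    return T[:3,3]+d*((z-T[2,3])/d[:,2])[:,None]
def rect(a): 
    (x,y),(w,h),t=cv2.minAreaRect((a[:,:2]*1000).astype(np.float32));return np.round([x,y,w,h,t],1)
E
python3 - <<'E'
from h import *;import pickle
for n in("side","top"):
    c=pickle.load(open(n+"0.pkl","rb"));W=pts(c);z=W[...,2]
    roi=np.zeros(z.shape,bool)
    if n=="top": roi[150:290,60:430]=1
    else: roi[125:335,195:312]=1
    print(n,"bench z",np.nanmedian(z[300:320,20:60]) if n=="top" else np.nanmedian(z[340:370,350:450]))
    m=((z>.150)&(z<.17)&roi).astype(np.uint8)
    k,l,st,_=cv2.connectedComponentsWithStats(m)
    for i in range(1,k):
        if st[i,4]>60:
            q=W[l==i];print("handle",st[i],rect(q),np.median(q,0).round(4),'x',np.percentile(q[:,0],[2,98]).round(4))
    hsv=cv2.cvtColor(c["color"],cv2.COLOR_RGB2HSV)
    b=(cv2.inRange(hsv,(100,120,40),(130,255,255))>0)&roi&(z<.016)
    q=W[b];print("rack base",b.sum(),rect(q),np.median(q[:,2]))
    t=(hsv[...,1]<80)&(hsv[...,2]<110)&roi&(z<.035)
    k,l,st,_=cv2.connectedComponentsWithStats(t.astype(np.uint8));i=1+st[1:,4].argmax()
    q=W[l==i];print("tray",st[i],rect(q),np.nanmedian(q[:,2]))
    # handle by colour + plane ray
    h=((hsv[...,1]<40)&(hsv[...,2]>170)&roi).astype(np.uint8)
    k,l,st,_=cv2.connectedComponentsWithStats(h)
    for i in range(1,k):
        if st[i,4]>60:
            v,u=np.where(l==i);print("bright",st[i],rect(ray(c,np.c_[u,v],.16)))
E
```

```text
side bench z -0.0005488490471087792
handle [255 157  12  34 248] [518.   82.3  89.   12.2  87.2] [0.5178 0.09   0.1593] x [0.5102 0.5258]
handle [243 212  15  47 417] [526.1 237.3  88.   12.3  87. ] [0.5259 0.2456 0.1593] x [0.519  0.5334]
rack base 4571 [521.  159.8 288.6 147.   87. ] 0.007596738960037208
tray [ 220  133   85   52 3293] [ 520.3 -195.6  205.   196.9   86.9] 0.004429446976226381
bright [256 157  10  29 177] [518.2  81.5  86.8  11.5  87.1]
bright [244 212  14  41 313] [527.5 236.8  85.5  13.8  87. ]
top bench z 0.0003128464619890359
handle [ 79 192  55  12 443] [522.4 238.   88.6  12.7  87. ] [0.5213 0.2361 0.1596] x [0.5147 0.5292]
handle [173 199  55  12 438] [514.   82.7  88.   12.8  87.5] [0.5134 0.0826 0.1598] x [0.5065 0.5204]
rack base 4943 [517.8 159.6 286.8 147.9  87.1] 0.00809146375019787
tray [  299   168   109   111 10772] [ 519.3 -195.3  200.1  206.2   86.8] 0.004224348418750468
bright [174 186  54  24 511] [526.5  81.7  86.5  34.5  86.7]
bright [ 80 191  53  11 340] [525.8 237.6  87.   15.   86.8]
bright [106 210  28  15 292] [489.6 212.7  23.1  44.2   1.5]
bright [178 216  47  18 525] [481.8  78.2  74.8  26.4  87. ]
```

>>> drive_tool:
  rows:
    - [[0,0,-8],[0,0,-7.1],1]
    - [[0,0,-8],[0,0,-7.1],1]
    - [[0,0,-8],[0,0,-7.1],1]
    - [[0,0,-8],[0,0,-7.1],1]
    - [[0,0,-8],[0,0,-7.1],1]
    - [[0,0,-8],[0,0,-7.1],1]
    - [[0,0,-8],[0,0,-7.1],1]
    - [[0,0,-8],[0,0,-7.1],1]
    - [[0,0,-8],[0,0,-7.1],1]
    - [[0,0,-8],[0,0,-7.1],1]
  grip_force: 40

```text
time: 1.1
tcp_pos: [0.1599, -0.552, 0.3083]
ee_rot: [-3.141, 0.0, -0.045]
force: [0.0, -0.5, -0.0]
finger_gap: 0.999
```

>>> drive_tool:
  rows:
    - [[16,-40,0],[0,0,0],1]
    - [[16,-40,0],[0,0,0],1]
    - [[16,-40,0],[0,0,0],1]
    - [[16,-40,0],[0,0,0],1]
    - [[16,-40,0],[0,0,0],1]
    - [[16,-40,0],[0,0,0],1]
    - [[16,-40,0],[0,0,0],1]
    - [[16,-40,0],[0,0,0],1]
    - [[16,-40,0],[0,0,0],1]
    - [[16,-40,0],[0,0,0],1]

```text
time: 2.1
tcp_pos: [0.3398, -0.159, 0.3084]
ee_rot: [3.142, -0.0, -0.05]
force: [0.9, -0.1, -0.1]
finger_gap: 1.003
```

>>> drive_tool:
  rows:
    - [[16,-40,0],[0,0,0],1]
    - [[16,-40,0],[0,0,0],1]
    - [[16,-40,0],[0,0,0],1]
    - [[16,-40,0],[0,0,0],1]
    - [[16,-40,0],[0,0,0],1]
    - [[16,-40,0],[0,0,0],1]
    - [[16,-40,0],[0,0,0],1]
    - [[16,-40,0],[0,0,0],1]
    - [[16,-30,0],[0,0,0],1]
    - [[10,-20,0],[0,0,0],1]
    - [[0,0,0],[0,0,0],1]

```text
$.rows: bad value
```

>>> drive_tool:
  rows:
    - [[18,-45,0],[0,0,0],1]
    - [[18,-45,0],[0,0,0],1]
    - [[18,-45,0],[0,0,0],1]
    - [[18,-45,0],[0,0,0],1]
    - [[18,-45,0],[0,0,0],1]
    - [[18,-45,0],[0,0,0],1]
    - [[18,-45,0],[0,0,0],1]
    - [[18,-45,0],[0,0,0],1]
    - [[12,-30,0],[0,0,0],1]
    - [[8,-16,0],[0,0,0],1]

```text
time: 3.1
tcp_pos: [0.5237, 0.2393, 0.3076]
ee_rot: [-3.141, 0.001, -0.047]
force: [0.4, -0.1, -0.5]
finger_gap: 1.0
```

>>> drive_tool:
  rows:
    - [[0,0,30],[0,0,0],1]
    - [[0,0,30],[0,0,0],1]
    - [[0,0,10],[0,0,0],1]
    - [[0,0,0],[0,0,0],1]
    - [[0,0,0],[0,0,0],1]

```text
time: 3.6
tcp_pos: [0.5242, 0.2365, 0.2396]
ee_rot: [-3.141, -0.001, -0.05]
force: [-0.2, 0.2, 0.3]
finger_gap: 0.999
```

```bash
python3 - <<'E'
from bench import bot
import cv2,numpy as np
for n in("side","top"):
    c=bot.capture(n)
    cv2.imwrite(f"pics/{n}1.png",c["color"][:,:,::-1])
s=bot.observe();print(s["tcp_pos"],s["ee_rot"],s["time"])
E
```

```text
[0.5246574  0.23660217 0.24046161] [-3.14079346e+00 -2.89573344e-03 -5.00663513e-02] 3.7
```

View pics/side1.png

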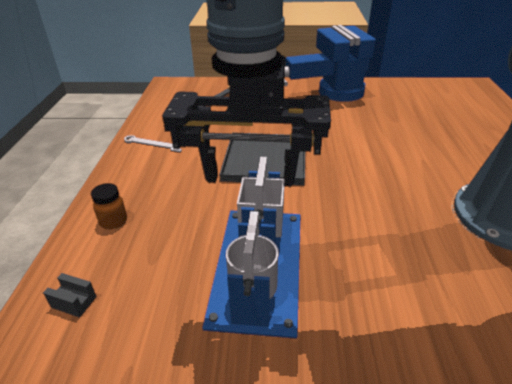

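The side view shows the open jaws straddling the round bucket's handle line, with the fingertips at about (211,180) and (291,181). Next I'll descend around the bar.

>>> drive_tool:
  rows:
    - [[0,0,15],[0,0,0],1]
    - [[0,0,15],[0,0,0],1]
    - [[0,0,15],[0,0,0],1]
    - [[0,0,15],[0,0,0],1]
    - [[0,0,15],[0,0,0],0.6]
    - [[0,0,10],[0,0,0],0.45]
    - [[0,0,7],[0,0,0],0.4]
    - [[0,0,0],[0,0,0],0.4]
    - [[0,0,0],[0,0,0],0.4]
    - [[0,0,0],[0,0,0],0.4]

```text
time: 4.7
tcp_pos: [0.5242, 0.2367, 0.1473]
ee_rot: [-3.141, -0.001, -0.05]
force: [0.3, 0.8, -0.3]
finger_gap: 0.479
```

```bash
python3 - <<'E'
from bench import bot
import cv2,numpy as np,pickle
o=[]
for n,(r,q) in {"side":(110,170),"top":(130,30)}.items():
    c=bot.capture(n);pickle.dump(c,open(n+"2.pkl","wb"))
    o.append(cv2.resize(c["color"][r:r+180,q:q+160,::-1],None,fx=2.5,fy=3,interpolation=2))
cv2.imwrite("pics/two2.png",np.hstack(o))
s=bot.observe();print(s["tcp_pos"],s["ee_rot"],s["time"],s["finger_gap"])
E
```

```text
[0.52413815 0.23666828 0.14731042] [-3.14123328e+00 -1.36164499e-03 -4.97330434e-02] 4.8 0.4097654414366637
```

View pics/two2.png

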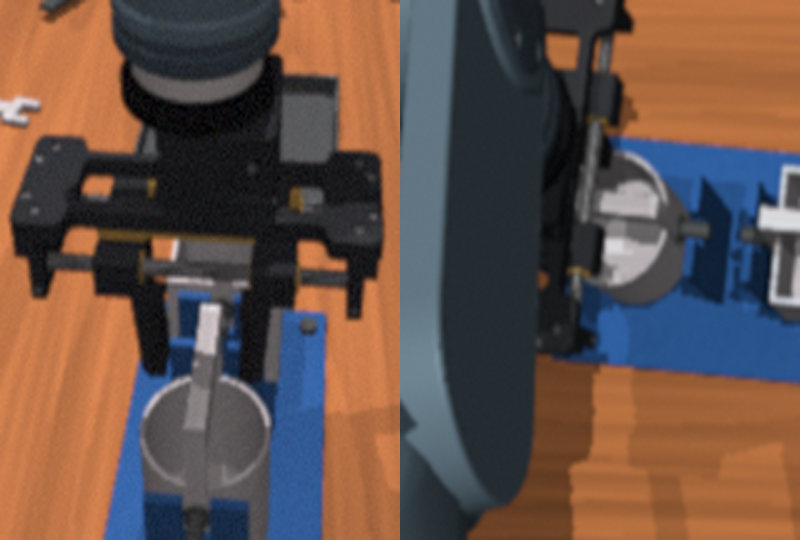

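The side view shows the bar between the finger tips (inner edges at about 168 and 240, bar at about 205 in the crop), so it's centred. Closing now.

>>> drive_tool:
  rows:
    - [[0,0,0],[0,0,0],0.3]
    - [[0,0,0],[0,0,0],0.2]
    - [[0,0,0],[0,0,0],0.18]
    - [[0,0,0],[0,0,0],0.16]
    - [[0,0,0],[0,0,0],0.14]
    - [[0,0,0],[0,0,0],0.12]
    - [[0,0,0],[0,0,0],0.1]
    - [[0,0,0],[0,0,0],0.0]
    - [[0,0,0],[0,0,0],0.0]
    - [[0,0,0],[0,0,0],0.0]
  grip_force: 40

```text
time: 5.8
tcp_pos: [0.5236, 0.2365, 0.1465]
ee_rot: [3.142, 0.0, -0.05]
force: [0.2, -0.2, -0.1]
finger_gap: 0.121
```

>>> drive_tool:
  rows:
    - [[0,0,-2],[0,0,0],0]
    - [[0,0,-3],[0,0,0],0]
    - [[0,0,-5],[0,0,0],0]
    - [[0,0,-5],[0,0,0],0]
    - [[0,0,-5],[0,0,0],0]
    - [[0,0,-5],[0,0,0],0]
    - [[0,0,-5],[0,0,0],0]
    - [[0,0,-5],[0,0,0],0]
    - [[0,0,0],[0,0,0],0]
    - [[0,0,0],[0,0,0],0]

```text
time: 6.8
tcp_pos: [0.5237, 0.2365, 0.1816]
ee_rot: [-3.142, -0.0, -0.05]
force: [-0.2, 0.8, -4.0]
finger_gap: 0.122
```

```bash
python3 - <<'E'
from bench import bot
import cv2,numpy as np,pickle
o=[]
for n,(r,q) in {"side":(90,170),"top":(130,30)}.items():
    c=bot.capture(n)
    o.append(cv2.resize(c["color"][r:r+180,q:q+160,::-1],None,fx=2.5,fy=2.5,interpolation=2))
cv2.imwrite("pics/two3.png",np.hstack(o))
s=bot.observe();print(s["tcp_pos"],s["force"],s["time"],s["finger_gap"])
E
```

```text
[0.52342054 0.23647219 0.18119981] [-0.32448534  0.68832851 -3.12990822] 6.9 0.12253638045467896
```

View pics/two3.png

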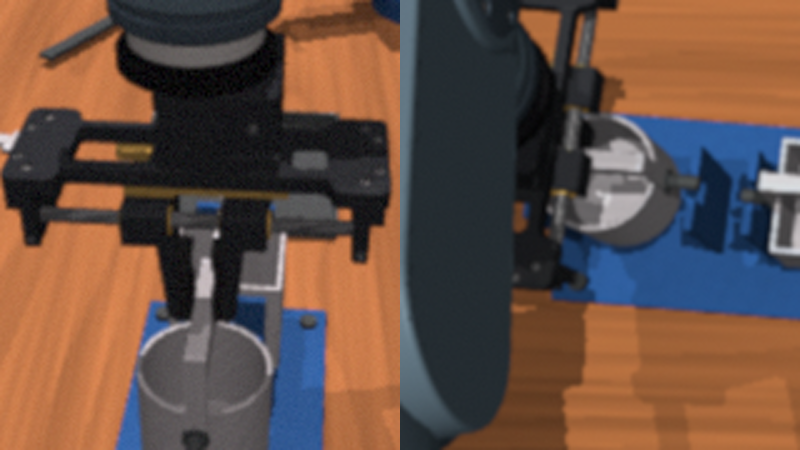

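The bucket is held upright with its pins out of the slots. The wrist reads about 4 N, which matches the bucket's weight. Lifting on.

>>> drive_tool:
  rows:
    - [[0,0,-5],[0,0,0],0]
    - [[0,0,-10],[0,0,0],0]
    - [[0,0,-15],[0,0,0],0]
    - [[0,0,-20],[0,0,0],0]
    - [[0,0,-20],[0,0,0],0]
    - [[0,0,-20],[0,0,0],0]
    - [[0,0,-20],[0,0,0],0]
    - [[0,0,-15],[0,0,0],0]
    - [[0,0,-10],[0,0,0],0]
    - [[0,0,-5],[0,0,0],0]

```text
time: 7.9
tcp_pos: [0.524, 0.2366, 0.323]
ee_rot: [-3.141, -0.002, -0.05]
force: [-0.3, 1.8, -2.1]
finger_gap: 0.124
```

```bash
python3 - <<'E'
from bench import bot
import cv2,numpy as np,pickle
o=[]
for n in ("side","top"):
    c=bot.capture(n)
    o.append(cv2.resize(c["color"][:,:400,::-1],None,fx=1,fy=1))
cv2.imwrite("pics/two4.png",np.hstack(o))
s=bot.observe();print(s["tcp_pos"],s["force"],s["moment"],s["time"],s["finger_gap"])
E
```

```text
[0.5237997  0.23655984 0.32201167] [ 0.36391338  0.00471164 -3.54105691] [-0.03110717 -0.11913666  0.0030782 ] 8.0 0.12263317847919482
```

View pics/two4.png

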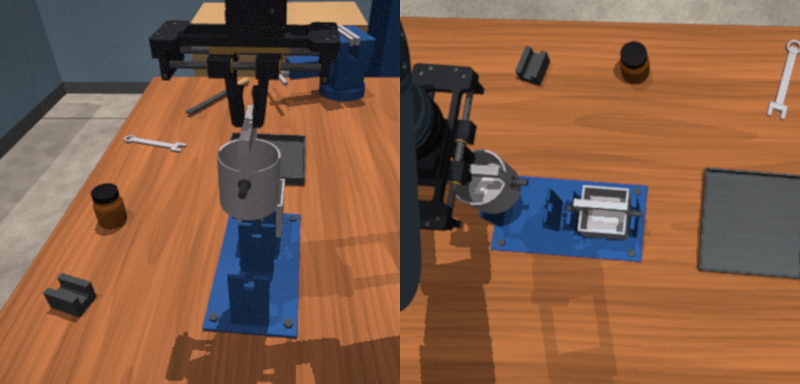

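The bucket hangs upright at about 215 mm (side view, body at (250,180)), and the square bucket hasn't moved. Carrying it over with gentle ramps.

>>> drive_tool:
  rows:
    - [[0,3,0],[0,0,0],0]
    - [[0,6,0],[0,0,0],0]
    - [[0,9,0],[0,0,0],0]
    - [[1,12,0],[0,0,0],0]
    - [[1,15,0],[0,0,0],0]
    - [[1,18,0],[0,0,0],0]
    - [[1,21,0],[0,0,0],0]
    - [[1,24,0],[0,0,0],0]
    - [[1,24,0],[0,0,0],0]
    - [[1,24,0],[0,0,0],0]

```text
time: 9.0
tcp_pos: [0.5226, 0.0783, 0.3216]
ee_rot: [3.141, -0.0, -0.051]
force: [-0.3, 0.6, -3.0]
finger_gap: 0.12
```

>>> drive_tool:
  rows:
    - [[1,24,0],[0,0,0],0]
    - [[1,24,0],[0,0,0],0]
    - [[1,24,0],[0,0,0],0]
    - [[1,24,0],[0,0,0],0]
    - [[1,24,0],[0,0,0],0]
    - [[1,24,0],[0,0,0],0]
    - [[1,24,0],[0,0,0],0]
    - [[1,24,0],[0,0,0],0]
    - [[1,21,0],[0,0,0],0]
    - [[1,18,0],[0,0,0],0]

```text
time: 10.0
tcp_pos: [0.5206, -0.1531, 0.3216]
ee_rot: [3.141, 0.0, -0.051]
force: [1.0, 0.4, -3.9]
finger_gap: 0.123
```

>>> drive_tool:
  rows:
    - [[0,15,0],[0,0,0],0]
    - [[0,12,0],[0,0,0],0]
    - [[0,9,0],[0,0,0],0]
    - [[0,6,0],[0,0,0],0]
    - [[0,3,0],[0,0,0],0]
    - [[0,0,0],[0,0,0],0]
    - [[0,0,0],[0,0,0],0]

```text
time: 10.7
tcp_pos: [0.5192, -0.1953, 0.3215]
ee_rot: [-3.141, -0.0, -0.049]
force: [1.0, -1.3, -3.0]
finger_gap: 0.124
```

```bash
python3 - <<'E'
from bench import bot
import cv2,numpy as np,pickle
o=[]
for n,q in (("side",100),("top",112)):
    c=bot.capture(n);pickle.dump(c,open(n+"5.pkl","wb"))
    o.append(c["color"][:,q:q+400,::-1])
cv2.imwrite("pics/two5.png",np.hstack(o))
s=bot.observe();print(s["tcp_pos"],s["force"],s["moment"],s["time"],s["finger_gap"])
E
```

```text
[ 0.51921379 -0.19525135  0.32155106] [-0.13554205 -0.68087069 -3.32724638] [-0.05220698 -0.05705628 -0.01535004] 10.8 0.12217380078529254
```

View pics/two5.png

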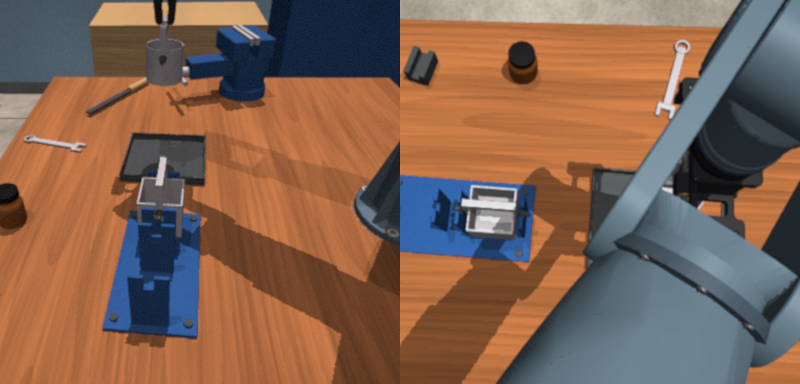

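The bucket is upright over the tray (side view (165,62), tray at (163,158)) and the square bucket is still hanging. Lowering it now.

>>> drive_tool:
  rows:
    - [[0,0,5],[0,0,0],0]
    - [[0,0,12],[0,0,0],0]
    - [[0,0,20],[0,0,0],0]
    - [[0,0,26],[0,0,0],0]
    - [[0,0,30],[0,0,0],0]
    - [[0,0,30],[0,0,0],0]
    - [[0,0,26],[0,0,0],0]
    - [[0,0,20],[0,0,0],0]
    - [[0,0,12],[0,0,0],0]
    - [[0,0,5],[0,0,0],0]

```text
time: 11.8
tcp_pos: [0.5182, -0.1951, 0.1336]
ee_rot: [-3.14, 0.002, -0.05]
force: [0.6, 0.4, -3.0]
finger_gap: 0.12
```

>>> drive_tool:
  rows:
    - [[0,0,5],[0,0,0],0]
    - [[0,0,5],[0,0,0],0]
    - [[0,0,4],[0,0,0],0]
    - [[0,0,2],[0,0,0],0]
    - [[0,0,0],[0,0,0],0]
    - [[0,0,0],[0,0,0],0]

```text
time: 12.4
tcp_pos: [0.5193, -0.1959, 0.1198]
ee_rot: [3.141, -0.0, -0.05]
force: [-0.4, -0.1, -3.1]
finger_gap: 0.119
```

```bash
python3 - <<'E'
from bench import bot
import cv2,numpy as np,pickle
o=[]
for n,(r,q) in {"side":(50,190),"top":(130,280)}.items():
    c=bot.capture(n);pickle.dump(c,open(n+"6.pkl","wb"))
    o.append(cv2.resize(c["color"][r:r+160,q:q+160,::-1],None,fx=2.5,fy=2.5,interpolation=2))
cv2.imwrite("pics/two6.png",np.hstack(o))
s=bot.observe();print(s["tcp_pos"],s["force"],s["time"],s["finger_gap"])
E
```

```text
[ 0.51933434 -0.19590033  0.11986697] [ 0.15804381 -0.41889926 -3.51759688] 12.5 0.12501113361531369
```

View pics/two6.png

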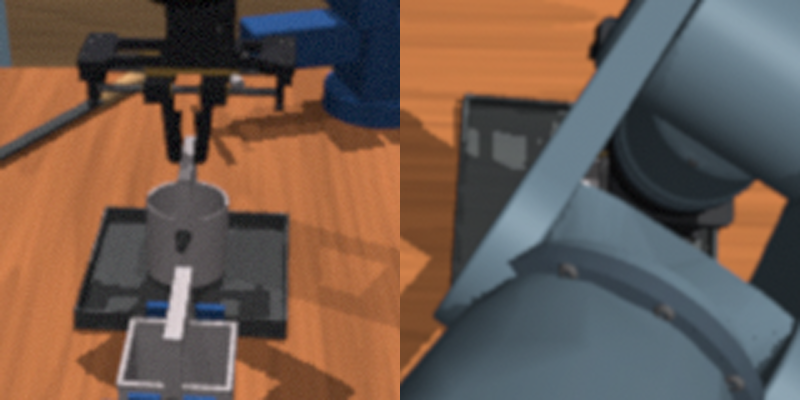

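The bucket is upright and centred within the tray walls (crop (187,235), tray about 80–287), roughly 9 mm above the floor. I'll lower it slowly and watch the force.

>>> drive_tool:
  rows:
    - [[0,0,2],[0,0,0],0]
    - [[0,0,2],[0,0,0],0]
    - [[0,0,2],[0,0,0],0]
    - [[0,0,1],[0,0,0],0]
    - [[0,0,0],[0,0,0],0]

```text
time: 13.0
tcp_pos: [0.519, -0.1957, 0.1122]
ee_rot: [-3.141, 0.0, -0.05]
force: [0.0, -0.0, -3.3]
finger_gap: 0.122
```

>>> drive_tool:
  rows:
    - [[0,0,1],[0,0,0],0]
    - [[0,0,0],[0,0,0],0]

```text
time: 13.2
tcp_pos: [0.5191, -0.1957, 0.1114]
ee_rot: [-3.142, 0.0, -0.05]
force: [-0.5, 0.3, -3.4]
finger_gap: 0.121
```

>>> drive_tool:
  rows:
    - [[0,0,1],[0,0,0],0]
    - [[0,0,0],[0,0,0],0]

```text
time: 13.4
tcp_pos: [0.5197, -0.196, 0.111]
ee_rot: [3.141, -0.001, -0.05]
force: [1.1, 0.2, -0.4]
finger_gap: 0.119
```

>>> drive_tool:
  rows:
    - [[0,0,1],[0,0,0],0]
    - [[0,0,0],[0,0,0],0]
    - [[0,0,0],[0,0,0],0]

```text
time: 13.7
tcp_pos: [0.5203, -0.1962, 0.1108]
ee_rot: [3.141, -0.003, -0.05]
force: [2.4, 1.2, 4.7]
finger_gap: 0.122
```

The bucket is on the floor: the force has gone from −3.4 N to +4.7 N. Easing the grip and then opening.

>>> drive_tool:
  rows:
    - [[0,0,0],[0,0,0],0]
    - [[0,0,0],[0,0,0],0]
    - [[0,0,0],[0,0,0],0.16]
    - [[0,0,0],[0,0,0],0.2]
    - [[0,0,0],[0,0,0],0.3]
    - [[0,0,0],[0,0,0],0.4]
    - [[0,0,0],[0,0,0],0.4]
    - [[0,0,0],[0,0,0],0.4]
  grip_force: 4

```text
time: 14.5
tcp_pos: [0.5189, -0.1957, 0.1093]
ee_rot: [-3.141, 0.0, -0.05]
force: [-0.5, -0.2, 0.2]
finger_gap: 0.397
```

>>> drive_tool:
  rows:
    - [[0,0,-5],[0,0,0],0.45]
    - [[0,0,-10],[0,0,0],0.45]
    - [[0,0,-15],[0,0,0],0.45]
    - [[0,0,-20],[0,0,0],0.45]
    - [[0,0,-30],[0,0,0],0.45]
    - [[0,0,-30],[0,0,0],0.45]
    - [[0,0,-30],[0,0,0],0.45]
    - [[0,0,-20],[0,0,0],0.45]
    - [[0,0,-10],[0,0,0],0.45]
    - [[0,0,0],[0,0,0],0.45]

```text
time: 15.5
tcp_pos: [0.5199, -0.1962, 0.282]
ee_rot: [3.14, -0.004, -0.05]
force: [0.6, -0.2, 0.1]
finger_gap: 0.452
```

>>> drive_tool:
  rows:
    - [[-20,0,0],[0,0,0],0.45]
    - [[-30,0,0],[0,0,0],0.45]
    - [[-30,10,0],[0,0,0],0.45]
    - [[-30,20,0],[0,0,0],0.45]
    - [[-30,30,0],[0,0,0],0.45]
    - [[-20,30,0],[0,0,0],0.45]
    - [[0,30,0],[0,0,0],0.45]
    - [[0,30,0],[0,0,0],0.45]
    - [[0,0,0],[0,0,0],0.45]
    - [[0,0,0],[0,0,0],0.45]

```text
time: 16.5
tcp_pos: [0.3512, -0.3372, 0.2781]
ee_rot: [-3.139, 0.002, -0.051]
force: [0.1, -0.2, 0.3]
finger_gap: 0.452
```

```bash
python3 - <<'E'
from bench import bot
import cv2,numpy as np,pickle
from h import *
o=[]
for n,q in (("side",100),("top",112)):
    c=bot.capture(n);o.append(c["color"][:,q:q+400,::-1])
    W=pts(c);c0=pickle.load(open(n+"0.pkl","rb"))
    x,y,z=W[...,0],W[...,1],W[...,2]
    for nm,yl,yh,zl,zh in(("round",-.25,-.14,.114,.135),("square",.03,.14,.15,.17)):
        m=(abs(x-.52)<.05)&(y>yl)&(y<yh)&(z>zl)&(z<zh)
        print(n,nm,m.sum(),rect(W[m]) if m.sum()>9 else '',np.median(z[m]).round(4))
cv2.imwrite("pics/two7.png",np.hstack(o))
s=bot.observe();print(s["tcp_pos"],s["force"],s["time"],s["finger_gap"])
E
```

```text
side round 119 [ 522.6 -194.6   89.9   12.1   87.8] 0.1236
side square 246 [518.2  81.9  90.   12.4  87.1] 0.1593
top round 420 [ 517.8 -194.2   88.4   13.2   87.2] 0.1239
top square 440 [514.   82.8  88.4  13.   86.7] 0.1597
[ 0.35174275 -0.33649534  0.27866275] [-0.21188849 -0.65332334  0.69191126] 16.6 0.44865104397567585
```

View pics/two7.png

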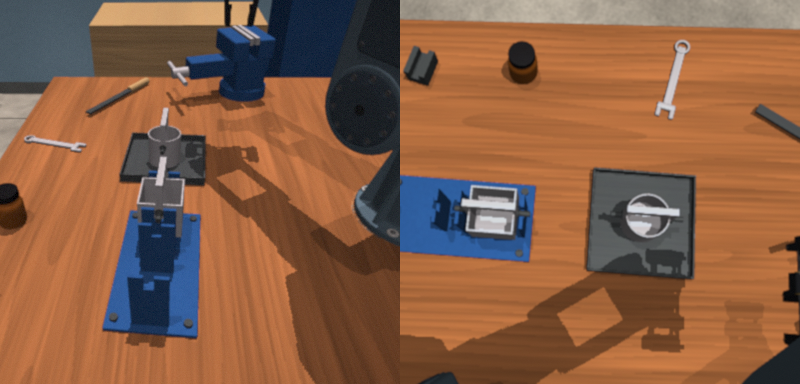

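The round bucket stands in the middle of the tray (top view (648,215)) with its handle top at 124 mm, as it should be. The square bucket is unchanged and the robot is clear of everything, so I'm handing in.

```bash
python3 -c "
from bench import bot
print(bot.hand_in())"
```

```text
the job is handed in; nothing more can be done
None
```

I lifted the round bucket straight up by its handle, carried it about 55 mm above the square bucket's handle, and lowered it onto the tray floor until the force showed contact. Then I opened the fingers, backed the arm away and handed in at about 16.6 s.

- **Round bucket:** in the last pictures it stands upright, with its handle top at 124 mm, the expected height on the tray floor. It is about 1 mm from the tray's centre.
- **Square bucket:** it still hangs in its forks, with its handle within 1 mm of where it started.
- **Robot:** the arm is clear of everything, and the force reading is about zero.
- **Disagreement between cameras:** the two views differ by about 4 mm in x throughout, which fits the 2 mm calibration tolerance of each. I used the average.
- **Not measured:** I judged uprightness during the lift by eye from the pictures, not as an angle. Handing in reported no verdict.

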